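# Bolt the counter display case shut

### The arm

A 6-joint arm with a two-finger parallel gripper is mounted at the origin on the work surface. World frame = base frame: x ahead of the robot, y to its left, z up, the work surface at z = 0. Lengths are in m, angles in degrees, forces in N, time in s.
With the tool pointing down it reaches from about 0.4 to 0.825 m from the base axis. Payload 7 kg.
Tool frame: the origin (TCP) lies midway between the tips of the shut fingers; the grasp point (between the pads) lies r.hold_point_z behind it (r.hold_point_z is the distance from the TCP to the grasp point, in m); z points along the fingers, x is the direction in which the jaws open and shut, and the axes are right-handed (so a half turn about z gives the same grasp; the last joint's range is limited). The gripper opens to 88 mm and grips with 3 to 60 N. Pads are 19 mm wide; open, the fingers measure 130 mm over their backs; the gripper's body (78 mm by 193 mm) begins 47 mm behind the grasp point.
Start: joints at [92.653, 20.546, 0.682, 0, -70.136, -16.507], TCP at [0.162, 0.655, 0.227] pointing down, gripper open.
Joint ranges: [-176.03, 176.03], [-82.01, 121.73], [-58.28, 71.71], [-173.87, 95.51], [-174.79, -0.11], [-173.66, 173.66]. Speed limits (degrees/s): [136.94, 136.94, 172.46, 180, 180, 180].

### API

Orientations are given as [roll, pitch, yaw] about the fixed x, y, z axes, in that order (R = Rz(yaw) Ry(pitch) Rx(roll)).
In Python, from plant import get_state, viewer, close_job, r gives the robot as it stands.
- The arm moves only by the tool apply_moves, never from a script. Its argument "plan" is a list of rows, each a list of 3 entries, a list of its own where there are three numbers: the closure in counts, from 0 (fully open) to 255 (shut), then the shift along the tool's x, y, z in units of 50 mm (1.0 is 50 mm), then the turn about the tool's z in units of 6 degrees (1.0 is 6 degrees). A call has 1 to 12 rows; each row shifts and turns the commanded pose from where the row before left it, along the tool's axes as they then stand; what a row does not reach is not made up. A row lasts 1/8 s, in which the tool goes at most 62.5 mm and 10.7 degrees, less where a joint would pass 70% of its speed; a pose out of reach is approached as far as the arm can. A call is refused whole if a number of a shift passes 1 or a number of a turn 1, either way. A call with a gripper value outside its range is refused whole. The fingers move at their own pace and stop on an object; "squeeze" is the grip in N (left out, the last holds). Time passes only in rows, so rows that do not move let the fingers close. It gives the time, the measured TCP pose, the force and the opening at its end, in the units of the state.
- get_state(): the state, without advancing time (a new reading comes with each control period).
- viewer.capture(name): name is "side" or "top" or "wrist"; returns a dict with "frame" (384x512x3 uint8, blue, green, red), "K" (3x3 intrinsics, pixels), "D" ([k1, k2, p1, p2, k3] as OpenCV has them; the pictures are not rectified), "R" (3x3) and "t" (3): a world point X has camera coordinates R X + t; the wrist camera has in their place "mount" (4x4, takes a point from camera to tool coordinates, whose origin is the TCP and whose axes are the tool frame's). Camera axes: x right, y down, z forward; pixel columns grow to the right and rows downward; lengths in m; the calibration is good to about 2 mm. A picture is of the moment at which its call begins: read the wrist's pose just before it. There is no depth.
- close_job(): hands the job in, once; it reports no verdict.
The state is a dict: "time_s": time; "joints": joint angles; "qd": joint speeds; "joint_torque": joint torques, N m; "tcp_pos": TCP position; "eef_rot": TCP orientation; "contact_force": force on the tool from outside, world axes, zero at the start; "moment": the same for the moment, N m; "gripper_width": finger opening in m.
Only numpy, scipy, OpenCV 4.12 (cv2) and the standard library are available. Lean on these libraries where they do the work, as an engineer would, in place of code of your own. Each camera call takes 0.05 s, during which the arm holds its last target.

### The job

Lock the low display case on the shop counter with its barrel bolt: lift the bolt's handle out of the rest notch, slide the bolt across into the keeper against the spring buffer inside it, and turn the handle fully down into the keeper's notch so that the bolt stays home when you let go. Work by feel and gently: never ram the bolt so hard that the buffer goes solid or the metal is forced. Leave everything else on the counter and on the case where it is.

Things in the scene. Friction and masses are not known exactly. Their poses are not given: they have to be found in the camera images.
- case: The display case, fixed on the counter: aluminium frame 260 x 400 x 90 mm (x, y, z), clear pane in the lid. Origin: centre of its underside, z up; its -x side faces the robot. On the lid's -x rail lies the barrel bolt, along the case's y. All offsets here are in this frame, m. Front edge x = -0.130: the lowered knob hangs in front of it, with free air down to the counter.
- pivot (a point): Point on the bolt's axis where the handle is fixed; slides with the bolt: x = -0.100, y = -0.120 + bolt, z = 0.114. The rod is 14 mm thick. The keeper (notch strip and cup in one piece, on the +y side) was screwed on by hand, its place along y is NOT measured: the middle of its notch is at bolt 0.066 to 0.108. The 12 mm wide notch takes the 8 mm square stem.
- bolt (a joint): How far the bolt is slid to the keeper, m: 0 to 0.004 drawn back, grows along the case's +y. Friction 2 to 3 N. In the cup the rod meets a spring buffer 6 mm before mid-notch: 1 N at first, then 1.5 N per mm, solid at 12 mm (19 N). The handle goes down only with the buffer pressed in 4 to 8 mm (7 to 12 N). Let go with handle up, it springs back out; with handle down, back by up to 4 mm.
- handle (a joint): Angle of the handle about the bolt's axis, rad: 0 straight up, growing as it turns down to the case's -x; 1.5 level (end stop). Starts down in the rest notch at 1.4 to 1.5. Turns with 1 to 2 N at the knob and falls by its weight. Except at the two notches, a strip beside the bolt (x = -0.124 to -0.116, top z = 0.128) stops it at about 0.55; the bolt slides freely at 0.45 or less. Down-force on the knob bears 2.6 times as hard on the strip.
- knob (a point): Centre of the handle's steel drum knob (a short cylinder along the case's y, 22 mm long, 22 mm across), 55 mm from the bolt's axis (stem 8 mm square). With a = handle: x = -0.100 - 0.055 sin(a), y = -0.120 + bolt, z = 0.114 + 0.055 cos(a) in the case's frame. Can be pinched from above by fingers closing along the case's y; pinched lightly (25 N) it turns between them as it is led round, a hard grip drags.
- tape: Bystander on the case's lid: roll of clear packing tape, 96 mm across, 36 mm high, lying flat. Origin: centre of its underside.
- carton: Bystander on the lid: small plain carton 70 x 100 x 50 mm. Origin: centre of its underside.
- adapter: Bystander on the lid: black mains adapter 45 x 70 x 28 mm. Origin: centre of its underside.
- dryer: Bystander on the counter: white hair dryer lying on its side, barrel 175 mm long and 68 mm high, handle 115 mm. Origin: under its barrel.
- spray: Bystander on the counter: white cleaner bottle, 56 mm across, 150 mm high. Origin: centre of its underside.
- mug: Bystander on the counter: white mug, 80 mm across, 90 mm high. Origin: centre of its underside.
- screwdriver: Bystander on the counter: screwdriver with a black handle lying flat, some 200 mm long. Origin: under its middle.

How it is judged (in metres and radians):
On the way, in this order (a step that is already met when the one before it is completed fails the run):
1. the handle is lifted out of the rest notch with the bolt still drawn back (value of joint handle below 0.7 rad and value of joint bolt below 0.03 m), for 0.1 s.
2. the bolt is slid across into the keeper (value of joint bolt above 0.055 m), for 0.1 s.
At the end, for the whole second after the job is handed in: The bolt is slid across (bolt over 0.055) and its handle lies down in the keeper's notch (handle over 1.3), both at rest, and the robot has let go (value of joint handle above 1.3 rad and value of joint bolt above 0.055 m and velocity of joint handle between -0.1 and 0.1 rad/s and velocity of joint bolt between -0.01 and 0.01 m/s); the robot touches nothing.
It fails at once if the bolt or its handle is forced against its fittings with more than 25 N (buffer driven solid, or stem forced on a strip) (contact force between case and case above 25 N).
It fails at once if one of the other things on the counter or the case is moved by more than 30 mm (distance of any of tape, carton, adapter, dryer, spray, mug, screwdriver from where it was at the start of the episode above 0.03 m).
It also fails if it takes over 61 s, if anything falls off the work surface, if the arm or the gripper's body presses on something with over 40 N, if the wrist force passes 120 N, or if a joint passes its speed limit or range.

## Working session

There is one attempt and no reset: what is moved stays moved. The work goes in short steps, Python scripts to look and compute and a tool call to move; the robot and the scene stay as the last step left them, time stands still between calls to the robot, and variables do not carry over. Pictures are saved under pics/ and viewed, and the job is handed in when it is done.

Besides the shell and the picture viewer there is one more tool, called after "Request:" in YAML: its name, and indented under it one key for each argument. apply_moves: Moves the arm, as the interface text tells. Its arguments: {"type":"object","properties":{"plan":{"type":"array","items":{"type":"array"}},"squeeze":{"type":"number"}},"required":["plan"]}

```bash
mkdir -p pics; ls; python3 - <<'E'
from plant import get_state, viewer, r
import cv2,numpy as np,pickle
s=get_state();print(s);print(r.hold_point_z)
d={}
for n in("side","top","wrist"):
    c=viewer.capture(n);d[n]=c;cv2.imwrite(f"pics/{n}0.png",c["frame"])
    print(n,{k:np.round(v,4).tolist() for k,v in c.items() if k!="frame"})
d["s"]=s
pickle.dump(d,open("c0.pkl","wb"))
E
```

```text
pics
{'time_s': 0.0, 'joints': array([ 9.26535037e+01,  2.05914355e+01,  6.35466429e-01, -1.95248511e-02,
       -7.01348351e+01, -1.65088445e+01]), 'qd': array([ 0.02191767, -0.0424431 ,  0.02472506,  0.01051147, -0.04723136,
        0.01402485]), 'joint_torque': array([ 8.90422180e-04, -5.82717454e+01,  2.93053311e+01,  6.99704066e+00,
        7.08638050e-03, -1.61672356e-04]), 'tcp_pos': array([0.16153261, 0.65490604, 0.2256374 ]), 'eef_rot': array([-1.79991792e+02, -9.22770334e-02, -1.03861997e+02]), 'contact_force': array([ 0.15285119, -1.52052464, -0.21897554]), 'moment': array([-0.02858395, -0.01452215,  0.02005614]), 'gripper_width': 0.0877111942086478}
0.0188
side {'K': [[425.0334, 0.0, 258.739], [0.0, 425.0334, 196.851], [0.0, 0.0, 1.0]], 'D': [-0.1303, 0.0, 0.0, 0.0, 0.0], 'R': [[0.9954, -0.0946, 0.0153], [-0.0439, -0.5919, -0.8048], [0.0852, 0.8004, -0.5933]], 't': [-0.5495, 0.1248, 1.5159]}
top {'K': [[427.5136, 0.0, 246.5577], [0.0, 427.5136, 187.4024], [0.0, 0.0, 1.0]], 'D': [-0.0203, 0.0, 0.0, 0.0, 0.0], 'R': [[-0.0183, -0.9997, 0.0162], [-0.9906, 0.016, -0.1357], [0.1354, -0.0186, -0.9906]], 't': [0.0013, 0.5677, 1.3063]}
wrist {'K': [[280.5108, 0.0, 253.4346], [0.0, 280.5108, 190.6407], [0.0, 0.0, 1.0]], 'D': [-0.0014, 0.0, 0.0, 0.0, 0.0], 'mount': [[1.0, 0.0002, -0.0003, -0.0004], [-0.0001, 0.9694, 0.2454, -0.0654], [0.0004, -0.2454, 0.9694, -0.1578], [0.0, 0.0, 0.0, 1.0]]}
```

View pics/side0.png

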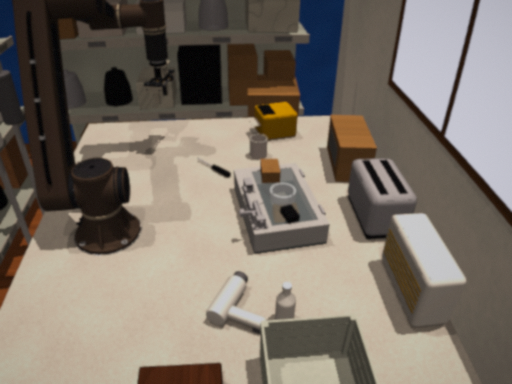

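View pics/top0.png

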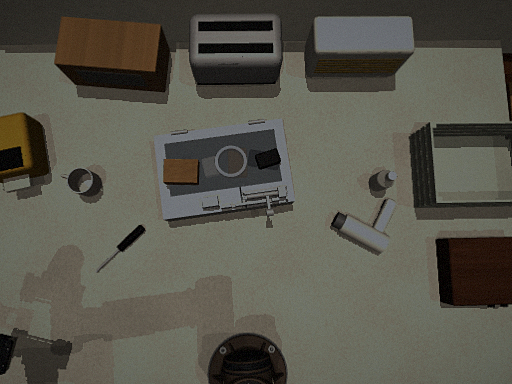

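View pics/wrist0.png

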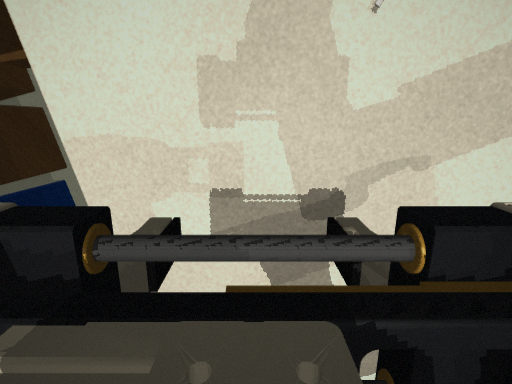

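```bash
python3 - <<'E'
import pickle,cv2
d=pickle.load(open("c0.pkl","rb"))
f=d["top"]["frame"][110:235,145:305];cv2.imwrite("pics/topz.png",cv2.resize(f,None,fx=5,fy=4.8,interpolation=cv2.INTER_CUBIC))
f=d["side"]["frame"][150:260,220:340];cv2.imwrite("pics/sidez.png",cv2.resize(f,None,fx=5,fy=5,interpolation=cv2.INTER_CUBIC))
E
```

```text
(no output)
```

View pics/topz.png

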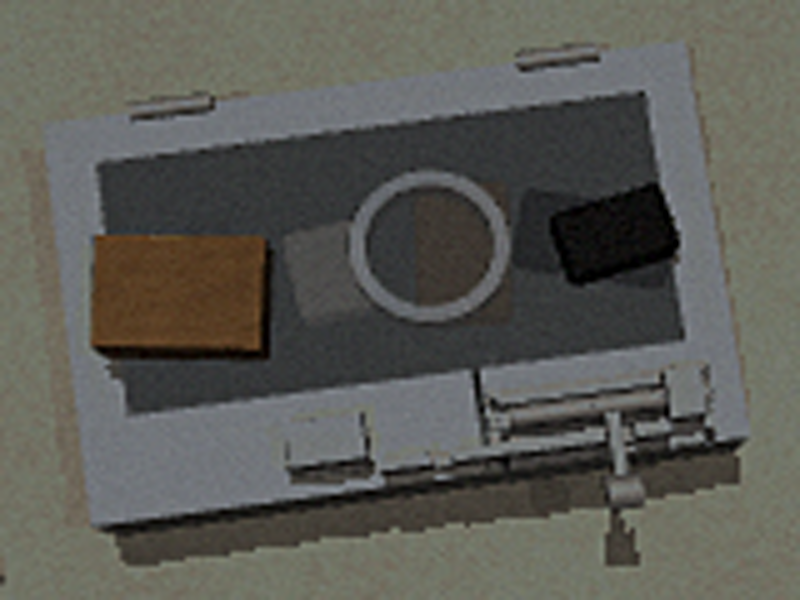

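View pics/sidez.png

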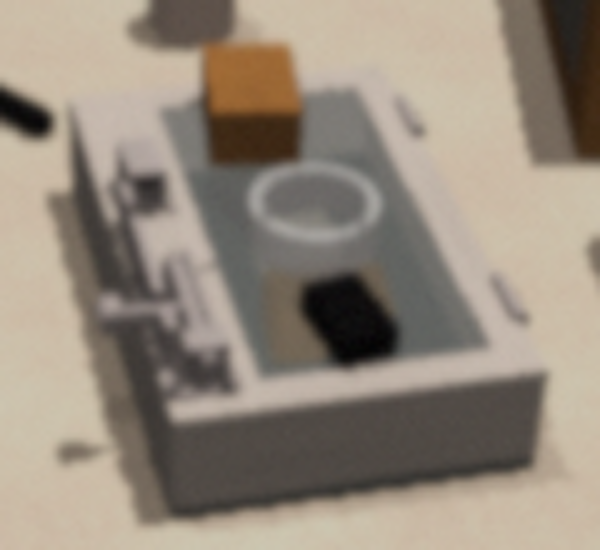

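```bash
cat >h.py <<'E'
import pickle,cv2,numpy as np
from scipy.optimize import least_squares
def proj(c,X):
    X=np.atleast_2d(X)
    return cv2.projectPoints(X.astype(float),cv2.Rodrigues(c["R"])[0],np.array(c["t"],float),np.array(c["K"]),np.array(c["D"]))[0][:,0]
def onz(c,uv,z):
    p=cv2.undistortPoints(np.array([[uv]],float),np.array(c["K"]),np.array(c["D"]))[0,0]
    d=np.array(c["R"]).T@np.array([*p,1]);o=-np.array(c["R"]).T@np.array(c["t"])
    return o+d*(z-o[2])/d[2]
def W(p,X):
    X=np.atleast_2d(X);a=p[2];R=np.array([[np.cos(a),-np.sin(a),0],[np.sin(a),np.cos(a),0],[0,0,1]])
    return X@R.T+[p[0],p[1],0]
def knob(b,a): return [-.1-.055*np.sin(a),-.12+b,.114+.055*np.cos(a)]
E
python3 - <<'E'
from h import *
d=pickle.load(open("c0.pkl","rb"));c=d["top"];s=d["side"]
uv=np.array([(45,122),(685,42),(748,440),(97,525)])/[5,4.8]+[145,110]-.4
L=np.array([[.13,.2,.09],[.13,-.2,.09],[-.13,-.2,.09],[-.13,.2,.09]])
suv=np.array([(70,100),(385,68),(545,372),(175,418)])/5+[220,150]-.4
SL=np.array([[-.13,.2,.09],[.13,.2,.09],[.13,-.2,.09],[-.13,-.2,.09]])
def f(p,w=1):return np.r_[(proj(c,W(p,L))-uv).ravel(),w*(proj(s,W(p,SL))-suv).ravel()]
for w in(0,1):
    q=least_squares(f,[.5,0,0],args=(w,));print(q.x,np.degrees(q.x[2]));print(f(q.x).reshape(-1,2).round(1).tolist())
p=q.x;print("knob top px",onz(c,np.array([627,490])/[5,4.8]+[145,110]-.4,.118+.008))
for b in(0,.004):print(W(p,knob(b,1.45)),(proj(c,W(p,knob(b,1.45)))-[145,110])*[5,4.8])
pickle.dump(p,open("p.pkl","wb"))
im=cv2.imread("pics/topz.png")
for b in(.066,.087,.108):
    u=(proj(c,W(p,[[-.12,-.12+b,.128]]))-[145,110]+.4)*[5,4.8];print(b,u)
E
```

```text
[0.62202059 0.06120999 0.1205462 ] 6.906788376142776
[[-0.2, 0.2], [0.5, -0.1], [0.8, -0.3], [-1.1, 0.2], [-1.0, -0.9], [-1.5, -1.0], [-0.4, -0.4], [-1.7, 0.5]]
[0.6237185  0.06065502 0.1199081 ] 6.8702280182085325
[[0.0, -0.4], [0.7, -0.6], [0.9, -0.8], [-0.9, -0.4], [-0.5, -0.9], [-1.1, -0.9], [0.1, -0.3], [-1.2, 0.6]]
knob top px [ 0.48305243 -0.07400404  0.126     ]
[[ 0.48458388 -0.07697665  0.12062765]] [[629.34636411 486.19357274]]
[[ 0.4841054  -0.07300537  0.12062765]] [[622.60762987 487.08648698]]
0.066 [[512.02273998 445.70952633]]
0.087 [[476.40887238 450.38978895]]
0.108 [[440.75484294 455.07449543]]
```

Request:
apply_moves:
  plan:
    - [0,[0,-0.6,-0.1],-0.87]
    - [0,[0,-0.6,-0.1],-0.87]
    - [0,[0,-0.6,-0.1],-0.87]
    - [0,[0.2,-0.6,-0.1],-0.85]
    - [0,[0.9,-0.2,0],0]
    - [0,[1,-0.2,0],0]
    - [0,[1,-0.2,0],0]
    - [0,[1,-0.2,0],0]
    - [0,[1,-0.2,0],0]
    - [0,[1,-0.2,0],0]
    - [0,[1,-0.2,0],0]
    - [0,[1,-0.2,0],0]

```text
time_s: 1.65
tcp_pos: [0.4077, 0.2486, 0.2466]
eef_rot: [-180.0, 0.0, -83.1]
contact_force: [0.6, 0.0, -0.0]
gripper_width: 0.0875
```

Request:
apply_moves:
  plan:
    - [0,[1,-0.05,0],0]
    - [0,[1,-0.05,0],0]
    - [0,[1,-0.05,0],0]
    - [0,[1,-0.05,0],0]
    - [0,[1,-0.05,0],0]
    - [0,[0.7,-0.05,0],0]
    - [0,[0.3,0,0],0]
    - [0,[0,0,0],0]

```text
time_s: 2.65
tcp_pos: [0.4584, -0.0463, 0.2464]
eef_rot: [180.0, 0.0, -83.2]
contact_force: [0.5, 0.1, 0.4]
gripper_width: 0.0877
```

```bash
cat >>h.py <<'E'
from scipy.spatial.transform import Rotation as Ro
def shot(name):
    from plant import get_state,viewer
    s=get_state();c=viewer.capture("wrist")
    T=np.eye(4);T[:3,:3]=Ro.from_euler("xyz",s["eef_rot"],degrees=True).as_matrix();T[:3,3]=s["tcp_pos"]
    M=np.linalg.inv(T@np.array(c["mount"]));c["R"]=M[:3,:3];c["t"]=M[:3,3];c["s"]=s
    pickle.dump(c,open(name+".pkl","wb"));cv2.imwrite(f"pics/{name}.png",c["frame"]);return c
E
python3 - <<'E'
from h import *
c=shot("w1");print(c["s"]["tcp_pos"],c["s"]["eef_rot"],c["s"]["contact_force"])
E
```

```text
[ 0.45837852 -0.04628743  0.24635756] [ 1.79973183e+02  1.74522544e-03 -8.31952422e+01] [0.46702758 0.11033481 0.41551233]
```

View pics/w1.png

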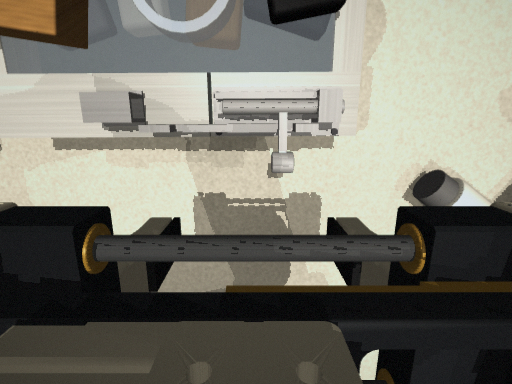

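```bash
python3 - <<'E'
from h import *
c=pickle.load(open("w1.pkl","rb"));p=pickle.load(open("p.pkl","rb"))
f=c["frame"][75:195,70:370];cv2.imwrite("pics/w1z.png",cv2.resize(f,None,fx=2.66,fy=4,interpolation=cv2.INTER_CUBIC))
f=c["frame"][80:150,70:220];cv2.imwrite("pics/w1k.png",cv2.resize(f,None,fx=5.3,fy=5.3,interpolation=cv2.INTER_CUBIC))
print("pred knob",proj(c,W(p,knob(0.002,1.45))),"corner",proj(c,W(p,[-.13,-.2,.09])))
for b in(.066,.087,.108): print(b,proj(c,W(p,[-.12,-.12+b,.128])),)
print(onz(c,(283,162),.1207+.0))
E
```

```text
pred knob [[285.0245354  163.41256606]] corner [[356.99293292 136.95471697]]
0.066 [[220.28069641 128.92287948]]
0.087 [[198.45296593 128.94871144]]
0.108 [[176.62916057 128.97557185]]
[ 0.48554087 -0.07272796  0.1207    ]
```

View pics/w1z.png

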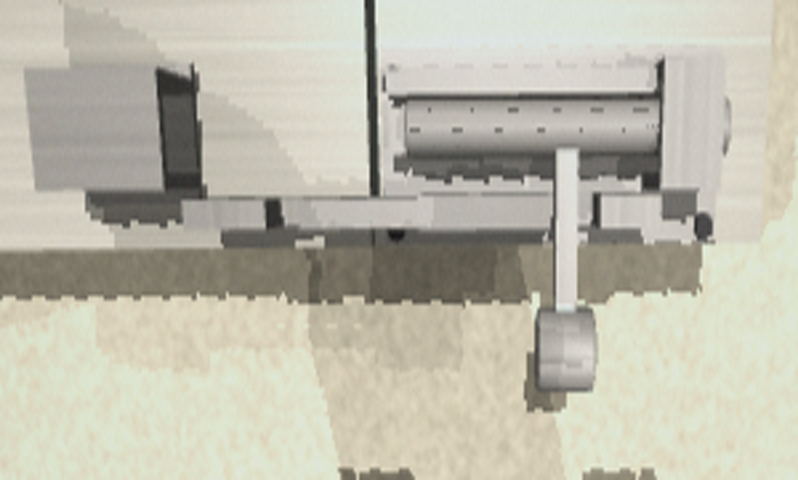

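View pics/w1k.png

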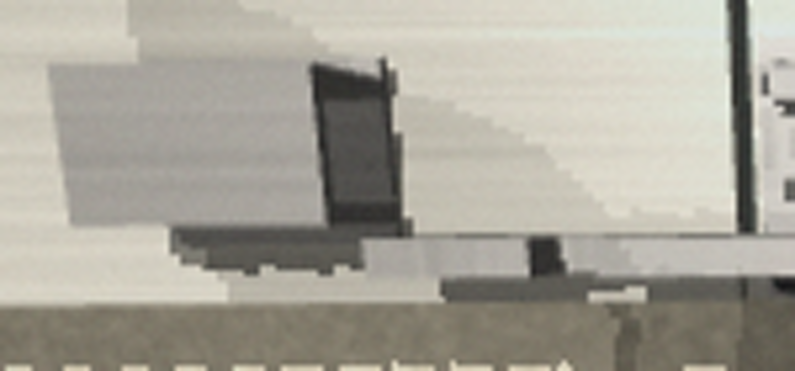

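Request:
apply_moves:
  plan:
    - [0,[0.3,-0.24,0],0]
    - [0,[0.29,-0.235,0.4],0]
    - [0,[0,0,0.8],0]
    - [0,[0,0,0.8],0]
    - [0,[0,0,0.6],0]
    - [0,[0,0,0.3],0]
    - [0,[0,0,0],0]

```text
time_s: 3.58
tcp_pos: [0.4854, -0.0716, 0.1011]
eef_rot: [179.9, -0.0, -83.0]
contact_force: [0.1, -0.5, 0.4]
gripper_width: 0.0875
```

```bash
python3 - <<'E'
from h import *
c=shot("w2");print(c["s"]["tcp_pos"],c["s"]["eef_rot"],c["s"]["contact_force"])
E
```

```text
[ 0.48543599 -0.07157519  0.10113861] [ 1.79912478e+02 -1.55935151e-02 -8.30286762e+01] [ 0.14005628 -0.46260671  0.36290867]
```

View pics/w2.png

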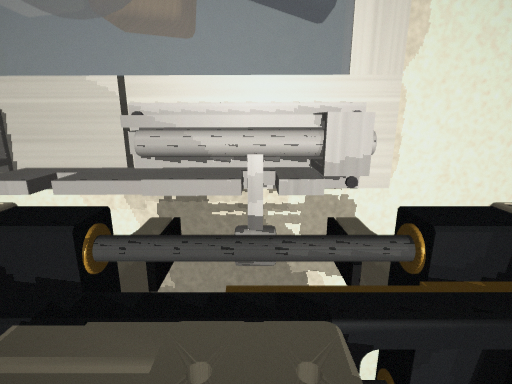

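Request:
apply_moves:
  plan:
    - [255,[0,0,0],0]
    - [255,[0,0,0],0]
    - [255,[0,0,0],0]
    - [255,[0,0,0],0]
    - [255,[0,0,0],0]
  squeeze: 25

```text
time_s: 4.25
tcp_pos: [0.4857, -0.0722, 0.1016]
eef_rot: [-180.0, 0.0, -83.1]
contact_force: [0.1, 0.5, -0.9]
gripper_width: 0.0432
```

Request:
apply_moves:
  plan:
    - [255,[0,0,0],0]
    - [255,[0,0,0],0]
    - [255,[0,0,0],0]
    - [255,[0,0,0],0]
    - [255,[0,0,0],0]

```text
time_s: 4.88
tcp_pos: [0.4856, -0.0722, 0.1015]
eef_rot: [180.0, -0.0, -83.1]
contact_force: [1.2, -1.0, -0.9]
gripper_width: 0.0219
```

Request:
apply_moves:
  plan:
    - [255,[0,-0.05,-0.21],0]
    - [255,[0,-0.09,-0.2],0]
    - [255,[0,-0.13,-0.18],0]
    - [255,[0,0,0],0]

```text
time_s: 5.38
tcp_pos: [0.4988, -0.0706, 0.1321]
eef_rot: [179.9, -0.0, -83.1]
contact_force: [-7.7, 0.7, 6.4]
gripper_width: 0.022
```

Request:
apply_moves:
  plan:
    - [255,[0,0.02,-0.02],0]
    - [255,[0,-0.08,-0.08],0]
    - [255,[0,-0.08,-0.08],0]
    - [255,[0,0,0],0]

```text
time_s: 5.88
tcp_pos: [0.5065, -0.0696, 0.1405]
eef_rot: [-180.0, -0.0, -83.1]
contact_force: [-2.7, -0.7, 0.3]
gripper_width: 0.0221
```

Request:
apply_moves:
  plan:
    - [255,[0,-0.08,-0.06],0]
    - [255,[0,-0.09,-0.05],0]
    - [255,[0,-0.09,-0.04],0]
    - [255,[0,-0.09,-0.035],0]
    - [255,[0,0,0],0]

```text
time_s: 6.5
tcp_pos: [0.524, -0.0675, 0.1499]
eef_rot: [-180.0, -0.0, -83.1]
contact_force: [-4.9, 1.4, 2.5]
gripper_width: 0.0221
```

```bash
python3 - <<'E'
from h import *
c=shot("w3");print(c["s"]["tcp_pos"],c["s"]["eef_rot"],c["s"]["contact_force"])
E
```

```text
[ 0.52399732 -0.06747528  0.14989455] [-1.79957949e+02 -4.30822216e-03 -8.30850112e+01] [-4.87964825  1.36457818  2.47403674]
```

View pics/w3.png

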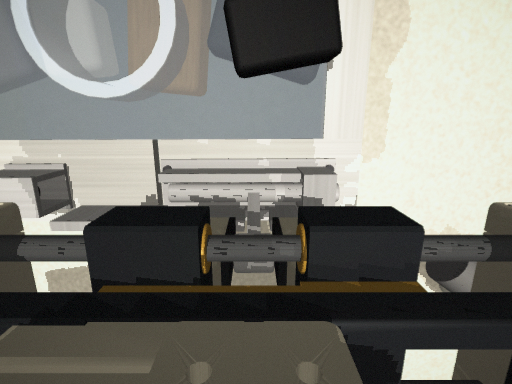

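Request:
apply_moves:
  plan:
    - [255,[-0.2,0,0],0]
    - [255,[-0.3,0,0],0]
    - [255,[-0.3,0,0],0]
    - [255,[-0.2,0,0],0]
    - [255,[0,0,0],0]

```text
time_s: 7.18
tcp_pos: [0.5175, -0.0164, 0.1498]
eef_rot: [-179.9, 0.1, -83.0]
contact_force: [-4.9, 2.0, 6.6]
gripper_width: 0.0216
```

Request:
apply_moves:
  plan:
    - [255,[-0.1,0,-0.02],0]
    - [255,[-0.2,0,0],0]
    - [255,[-0.2,0,0],0]
    - [255,[-0.1,0,0],0]
    - [255,[0,0,0],0]

```text
time_s: 7.8
tcp_pos: [0.5137, 0.0129, 0.1499]
eef_rot: [-180.0, 0.1, -83.1]
contact_force: [-0.3, 2.7, -7.0]
gripper_width: 0.0217
```

```bash
python3 - <<'E'
from h import *
c=shot("w4");print(c["s"]["tcp_pos"],c["s"]["eef_rot"],c["s"]["contact_force"])
E
```

```text
[0.51372359 0.01291879 0.14994839] [-1.79995259e+02  6.16241425e-02 -8.30655320e+01] [-0.31579014  2.6723693  -7.02701823]
```

View pics/w4.png

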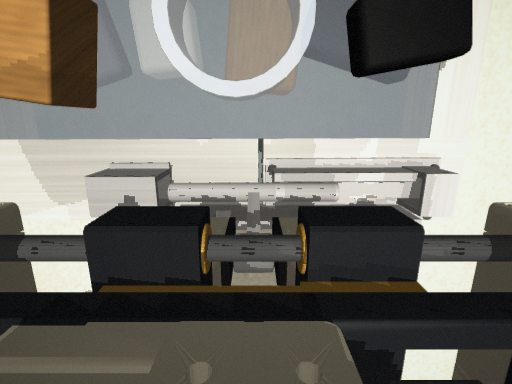

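Request:
apply_moves:
  plan:
    - [255,[-0.06,0,0.01],0]
    - [255,[-0.06,0,0],0]
    - [255,[0,0,0],0]

```text
time_s: 8.22
tcp_pos: [0.5131, 0.0178, 0.1499]
eef_rot: [-180.0, -0.0, -83.1]
contact_force: [-0.5, -1.3, -4.3]
gripper_width: 0.0216
```

Request:
apply_moves:
  plan:
    - [255,[-0.06,0,0],0]
    - [255,[-0.06,0,0],0]
    - [255,[0,0,0],0]

```text
time_s: 8.6
tcp_pos: [0.5123, 0.024, 0.1499]
eef_rot: [-180.0, 0.0, -83.1]
contact_force: [-0.5, -1.1, -3.5]
gripper_width: 0.0216
```

Request:
apply_moves:
  plan:
    - [255,[-0.04,0,0],0]
    - [255,[0,0,0],0]

```text
time_s: 8.85
tcp_pos: [0.5121, 0.0259, 0.1499]
eef_rot: [180.0, 0.0, -83.1]
contact_force: [-1.8, -1.1, -3.0]
gripper_width: 0.0213
```

Request:
apply_moves:
  plan:
    - [255,[-0.04,0,0],0]
    - [255,[0,0,0],0]

```text
time_s: 9.1
tcp_pos: [0.5118, 0.0278, 0.1499]
eef_rot: [180.0, 0.0, -83.1]
contact_force: [-1.5, -1.3, -2.1]
gripper_width: 0.0218
```

Request:
apply_moves:
  plan:
    - [255,[-0.04,0,0],0]
    - [255,[0,0,0],0]

```text
time_s: 9.35
tcp_pos: [0.5116, 0.0298, 0.1499]
eef_rot: [-180.0, 0.0, -83.1]
contact_force: [-1.3, -2.1, -1.7]
gripper_width: 0.0215
```

Request:
apply_moves:
  plan:
    - [255,[-0.04,0,0],0]
    - [255,[0,0,0],0]

```text
time_s: 9.6
tcp_pos: [0.5114, 0.0315, 0.1499]
eef_rot: [180.0, -0.0, -83.1]
contact_force: [0.4, -3.8, -2.3]
gripper_width: 0.0218
```

Request:
apply_moves:
  plan:
    - [255,[-0.03,0,0],0]
    - [255,[0,0,0],0]

```text
time_s: 9.85
tcp_pos: [0.5112, 0.0328, 0.1498]
eef_rot: [180.0, -0.0, -83.1]
contact_force: [0.3, -6.1, -1.2]
gripper_width: 0.0218
```

Request:
apply_moves:
  plan:
    - [255,[-0.04,0,0],0]
    - [255,[0,0,0],0]

```text
time_s: 10.1
tcp_pos: [0.5109, 0.0344, 0.1499]
eef_rot: [180.0, -0.1, -83.1]
contact_force: [1.0, -7.3, -1.7]
gripper_width: 0.0218
```

Request:
apply_moves:
  plan:
    - [255,[-0.03,0,0],0]
    - [255,[0,0,0],0]

```text
time_s: 10.35
tcp_pos: [0.5108, 0.0355, 0.1499]
eef_rot: [180.0, -0.1, -83.1]
contact_force: [1.4, -10.2, -2.0]
gripper_width: 0.0219
```

Request:
apply_moves:
  plan:
    - [255,[-0.03,0,0],0]
    - [255,[0,0,0],0]

```text
time_s: 10.6
tcp_pos: [0.5106, 0.0367, 0.1498]
eef_rot: [180.0, -0.1, -83.1]
contact_force: [2.4, -11.4, -2.9]
gripper_width: 0.0218
```

```bash
python3 - <<'E'
from h import *
c=shot("w5");print(c["s"]["tcp_pos"],c["s"]["eef_rot"],c["s"]["contact_force"])
cv2.imwrite("pics/w5z.png",cv2.resize(c["frame"][140:300,60:340],None,fx=2.8,fy=2.8))
E
```

```text
[0.51057707 0.03667956 0.14983936] [ 1.79960384e+02 -1.27799173e-01 -8.30937772e+01] [  2.37794739 -11.44306183  -2.90390623]
```

View pics/w5z.png

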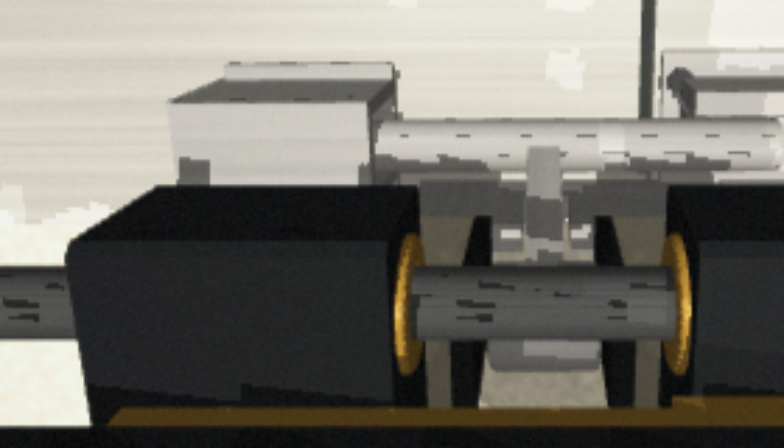

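Request:
apply_moves:
  plan:
    - [255,[0,0.1,0.04],0]
    - [255,[0,0.1,0.046],0]
    - [255,[0,0,0],0]

```text
time_s: 11.02
tcp_pos: [0.5021, 0.0358, 0.1463]
eef_rot: [-179.8, -0.1, -83.1]
contact_force: [5.3, -12.2, -3.1]
gripper_width: 0.0214
```

Request:
apply_moves:
  plan:
    - [255,[0,0.047,0.029],0]
    - [255,[0,0,0],0]

```text
time_s: 11.28
tcp_pos: [0.5001, 0.0356, 0.1452]
eef_rot: [-179.8, -0.1, -83.1]
contact_force: [5.7, -12.4, -0.4]
gripper_width: 0.0217
```

Request:
apply_moves:
  plan:
    - [255,[0,0.047,0.029],0]
    - [255,[0,0,0],0]

```text
time_s: 11.52
tcp_pos: [0.4978, 0.0353, 0.1438]
eef_rot: [-179.8, -0.1, -83.1]
contact_force: [4.9, -12.7, -1.2]
gripper_width: 0.0217
```

Request:
apply_moves:
  plan:
    - [255,[0,0.046,0.031],0]
    - [255,[0,0,0],0]

```text
time_s: 11.78
tcp_pos: [0.4956, 0.0351, 0.1422]
eef_rot: [-179.8, -0.1, -83.1]
contact_force: [6.1, -11.9, 0.1]
gripper_width: 0.0221
```

Request:
apply_moves:
  plan:
    - [255,[0,0.045,0.035],0]
    - [255,[0,0,0],0]

```text
time_s: 12.02
tcp_pos: [0.4933, 0.0348, 0.1405]
eef_rot: [-179.8, -0.1, -83.1]
contact_force: [6.1, -12.2, -0.3]
gripper_width: 0.0222
```

Request:
apply_moves:
  plan:
    - [255,[0,0.042,0.036],0]
    - [255,[0,0,0],0]

```text
time_s: 12.28
tcp_pos: [0.4912, 0.0346, 0.1387]
eef_rot: [-179.8, -0.1, -83.1]
contact_force: [5.4, -12.1, -0.2]
gripper_width: 0.0214
```

Request:
apply_moves:
  plan:
    - [255,[0,0.073,0.073],0]
    - [255,[0,0.07,0.075],0]
    - [255,[0,0,0],0]

```text
time_s: 12.65
tcp_pos: [0.4841, 0.0337, 0.1312]
eef_rot: [-179.8, -0.1, -83.1]
contact_force: [6.8, -12.0, -0.7]
gripper_width: 0.0221
```

Request:
apply_moves:
  plan:
    - [255,[0,0.062,0.09],0]
    - [255,[0,0.056,0.094],0]
    - [255,[0,0,0],0]

```text
time_s: 13.02
tcp_pos: [0.4782, 0.0331, 0.1219]
eef_rot: [-179.8, -0.1, -83.1]
contact_force: [5.8, -12.3, 0.1]
gripper_width: 0.0217
```

Request:
apply_moves:
  plan:
    - [255,[0,0.03,0.1],0]
    - [255,[0,0.03,0.104],0]
    - [255,[0,0,0],0]

```text
time_s: 13.4
tcp_pos: [0.4745, 0.0326, 0.1114]
eef_rot: [-179.9, -0.1, -83.1]
contact_force: [4.1, -12.1, 0.9]
gripper_width: 0.0217
```

Request:
apply_moves:
  plan:
    - [255,[0,0.02,0.1],0]
    - [255,[0,0,0],0]

```text
time_s: 13.65
tcp_pos: [0.4735, 0.0325, 0.1064]
eef_rot: [-179.9, -0.1, -83.1]
contact_force: [4.2, -12.7, 0.1]
gripper_width: 0.022
```

Request:
apply_moves:
  plan:
    - [255,[0,0,0.04],0]
    - [255,[0,0,0],0]

```text
time_s: 13.9
tcp_pos: [0.4733, 0.0324, 0.1045]
eef_rot: [-179.9, -0.1, -83.1]
contact_force: [2.3, -11.6, 2.8]
gripper_width: 0.0217
```

Request:
apply_moves:
  plan:
    - [255,[0,0,0.03],0]
    - [255,[0,0,0],0]

```text
time_s: 14.15
tcp_pos: [0.4732, 0.0324, 0.1032]
eef_rot: [-179.9, -0.1, -83.1]
contact_force: [0.8, -11.9, 4.8]
gripper_width: 0.022
```

Request:
apply_moves:
  plan:
    - [255,[0.03,0,0],0]
    - [255,[0.02,0,0],0]
    - [255,[0,0,0],0]

```text
time_s: 14.52
tcp_pos: [0.4734, 0.0306, 0.1031]
eef_rot: [-179.9, -0.0, -83.1]
contact_force: [-1.4, -6.4, 5.7]
gripper_width: 0.0216
```

```bash
python3 - <<'E'
from h import *
c=shot("w6");print(c["s"]["tcp_pos"],c["s"]["contact_force"])
E
```

```text
[0.47342231 0.03059419 0.10313406] [-1.36720704 -6.43983019  5.66096405]
```

View pics/w6.png

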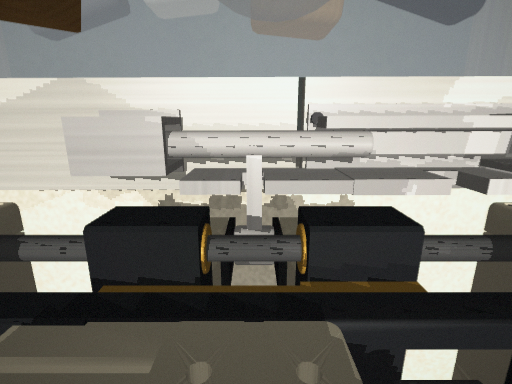

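Request:
apply_moves:
  plan:
    - [0,[0,0,0],0]
    - [0,[0,0,0],0]
    - [0,[0,0,0],0]
    - [0,[0,0,0],0]
    - [0,[0,0,0],0]
    - [0,[0,0,0],0]
    - [0,[0,0,0],0]
    - [0,[0,0,0],0]

```text
time_s: 15.58
tcp_pos: [0.4728, 0.031, 0.1022]
eef_rot: [180.0, -0.0, -83.1]
contact_force: [-0.3, 0.7, -0.8]
gripper_width: 0.087
```

```bash
python3 - <<'E'
from h import *
c=shot("w7");print(c["s"]["tcp_pos"],c["s"]["contact_force"],c["s"]["gripper_width"])
E
```

```text
[0.47276117 0.03104349 0.10220342] [-0.34997269  0.66703404 -0.75958031] 0.08701753861352515
```

View pics/w7.png

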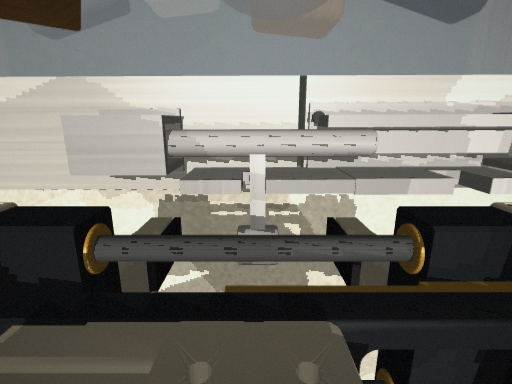

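Request:
apply_moves:
  plan:
    - [0,[0,0,-0.3],0]
    - [0,[0,0,-0.6],0]
    - [0,[0,0.2,-0.7],0]
    - [0,[0,0.2,-0.7],0]
    - [0,[0,0.1,-0.5],0]
    - [0,[0,0,0],0]
    - [0,[0,0,0],0]

```text
time_s: 16.5
tcp_pos: [0.4477, 0.028, 0.2418]
eef_rot: [180.0, 0.0, -83.1]
contact_force: [-0.3, -0.2, -0.6]
gripper_width: 0.0878
```

```bash
python3 - <<'E'
from h import *
from plant import viewer
c=shot("w8");print(c["s"]["tcp_pos"],c["s"]["contact_force"])
cv2.imwrite("pics/w8z.png",cv2.resize(c["frame"][75:205,130:400],None,fx=2.9,fy=2.9,interpolation=cv2.INTER_CUBIC))
p=np.array([.625,.0622,.1199])
for b in(.1,.102,.104):
  for a in(1.2,1.3,1.4,1.5): print(b,a,((proj(c,W(p,knob(b,a)))-[130,75])*2.9).round(0))
t=viewer.capture("top");cv2.imwrite("pics/top8.png",t["frame"])
E
```

```text
[0.44765266 0.02801028 0.24175357] [-0.34936014 -0.16173345 -0.56243857]
0.1 1.2 [[382. 245.]]
0.1 1.3 [[381. 248.]]
0.1 1.4 [[381. 249.]]
0.1 1.5 [[381. 249.]]
0.102 1.2 [[376. 245.]]
0.102 1.3 [[376. 248.]]
0.102 1.4 [[375. 249.]]
0.102 1.5 [[375. 249.]]
0.104 1.2 [[370. 245.]]
0.104 1.3 [[370. 248.]]
0.104 1.4 [[369. 249.]]
0.104 1.5 [[369. 249.]]
```

View pics/w8z.png

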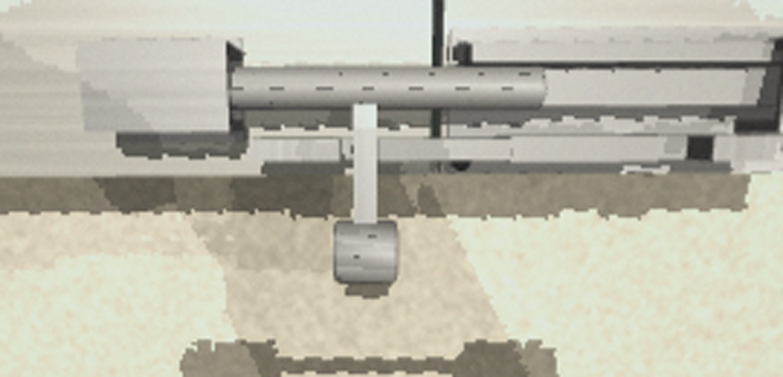

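View pics/top8.png

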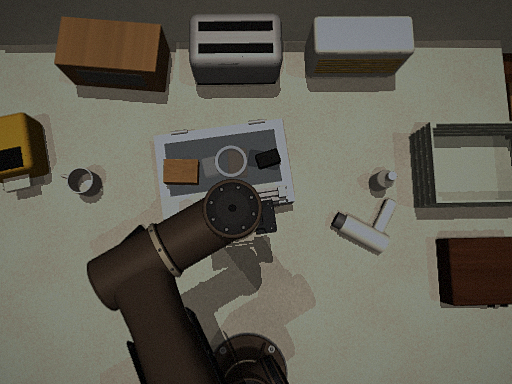

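```bash
python3 - <<'E'
from h import *
from plant import viewer
s=viewer.capture("side");f=s["frame"][150:260,220:340];cv2.imwrite("pics/side8.png",cv2.resize(f,None,fx=5,fy=5,interpolation=cv2.INTER_CUBIC))
p=np.array([.625,.0622,.1199])
for b in(.002,.105):
  for a in(1.1,1.3,1.4,1.5): print(b,a,((proj(s,W(p,knob(b,a)))-[220,150])*5).round(0))
E
```

```text
0.002 1.1 [[116. 286.]]
0.002 1.3 [[111. 299.]]
0.002 1.4 [[109. 305.]]
0.002 1.5 [[108. 312.]]
0.105 1.1 [[ 89. 198.]]
0.105 1.3 [[ 84. 211.]]
0.105 1.4 [[ 82. 217.]]
0.105 1.5 [[ 82. 223.]]
```

View pics/side8.png

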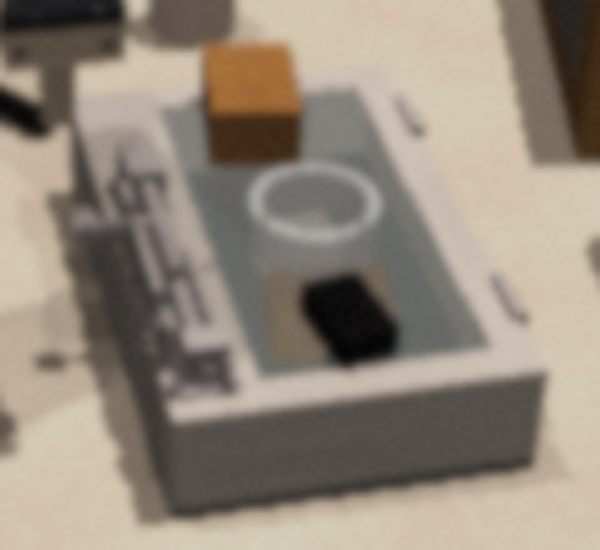

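```bash
python3 - <<'E'
from plant import close_job
print(close_job())
E
```

```text
the job is handed in; nothing more can be done
None
```

The case is locked: the bolt is home in the keeper, the handle is down in its notch, and the job was handed in at about 16.6 s of the 61 s allowed. `close_job` gave no verdict, so this rests on my own checks.

**What I did:** I pinched the knob at 25 N and lifted the handle to about 0.3 rad. I then slid the bolt until the buffer was pressed in about 6 mm, which took about 12 N at the tool. I turned the handle down through the notch, eased the spring back until the stem rested on the notch edge, let go and backed off.

**Last checks:**
- **Bolt:** it stands at about 0.105 m, and the stem stayed in the keeper's notch after I let go.
- **Handle:** it is at about 1.4 rad by the side camera, and the tool's height when I let go puts it at 1.37 or more. From above, the angle can't be read precisely. I did not press the handle down again, so the margin over 1.3 rad is about 0.1 rad.
- **Clear of everything:** the tool reads no contact force. The pictures show no bystander moved, though the screwdriver was only partly in view at the end.
- **Forces:** the highest I read was about 13 N sideways. While lifting, about 10 N built up along the handle because my path was slightly too tight, so I corrected it.

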